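# Put the denture to soak and restore the shelf

### The job

Put the denture to soak: first move the green mouthwash bottle and the yellow tablet tube, which stand in front of the denture basket on the glass shelf, over to the wooden tray, then fetch the basket, hang it in the blue cup and put the lid squarely on. Stand the bottle and the tube back on the shelf, each in the spot where it stood before, as the owner finds them by feel. Keep what you carry upright, and leave the cup and everything else where it is.

Things in the scene. Friction and masses are not known exactly. Their poses are not given: they have to be found in the camera images.
- bottle: Green mouthwash bottle, 150 mm tall, standing on the frosted glass shelf (fixed, 160 x 420 mm, top 70 mm above the counter) in front of the basket, left or right. Body 54 mm across up to 88 mm height; the dark green round cap, 32 mm across, spans 114 to 150 mm: grasp the cap from above. Origin: centre of the underside, z up. 140 to 260 g. Must come back to its first spot.
- tube: Yellow tablet tube with a red cap, 135 mm tall, standing on the shelf in front of the basket beside the bottle (centres about 78 mm apart). Tube 31 mm across; the round cap, 34 mm across, spans 109 to 135 mm: grasp it from above. Origin: centre of the underside, z up. 60 to 120 g. Must come back to its first spot.
- basket: Round white basket with a pink denture, at the back of the shelf; origin: centre of underside, z up. Bowl 60 mm across below, 72 at 30 mm height; flange 84 across, 30 to 34 mm height. Fixed blue bail bar along its y (along the shelf), 57 x 10 x 6 mm, top at 53 mm: close the fingers on it along the basket's x, tips above 37 mm. Hung in the cup, its origin is 48 mm above the cup's origin. 60 g.
- cup: Blue soaking cup, open at the top, loose on the counter beyond one end of the shelf: 78 mm tall, at the mouth 84 mm across outside and 77 mm inside. Origin: centre of the underside, z up. 300 g. The basket's taper centres itself with about 2 mm of play at the end. It is not to be moved.
- lid: Light blue lid on the counter before the shelf. 102 mm across, 53 tall: skirt 96 mm inside, 10 deep, brim, hollow crown 82 across that clears the bail; on top a white grip bar along its x, 60 x 12 mm, from 35 to 53 mm height: grasp it across the 12 mm. Origin: centre of underside, z up. 60 g. Goes on after the basket, untwisted: brim on the basket's flange, origin 72 mm above the cup's origin.
- tray: Wooden tray, fixed, on the counter beyond the other end of the shelf: the side area. 200 mm (its x) by 150 mm (its y), rim 16 mm high, walls 6 mm, floor 6 mm thick. Origin: centre of the underside, z up. The bottle and the tube fit side by side along its x axis.
- pill_pot: Egg-shaped cream ceramic pill pot with a brass band, 48 mm across, 58 mm tall, at one end of the shelf. Origin: centre of the underside. Leave it.
- compact: Plum-coloured compact mirror, standing open, 56 mm across, 66 mm tall, at the other end of the shelf. Origin: centre of the underside. Leave it.
- denture_brush: Round purple silicone denture brush with a knob, 52 mm across, 43 mm tall, on the counter in front of the shelf. Origin: centre of the underside. Leave it.
- toothbrush: Orange toothbrush with white bristles, 180 mm long (along its x), 17 mm high, lying on the counter in front of the shelf. Origin: underside near the middle. Leave it.

How it is judged:
By the outcome, as a careful person would: the job done as asked, in the order asked, and still so for the second after the job is handed in, with the robot touching nothing.
It also fails if it takes over 138 s, if anything falls off the work surface, if the arm or the gripper's body presses on something with over 40 N, if the wrist force passes 120 N, or if a joint passes its speed limit or range.

### The arm

A 6-joint arm with a two-finger parallel gripper is mounted at the origin on the work surface. World frame = base frame: x ahead of the robot, y to its left, z up, the work surface at z = 0. Lengths are in m, angles in rad, forces in N, time in s.
With the tool pointing down it reaches from about 0.35 to 0.975 m from the base axis. Payload 4.9 kg.
Tool frame: the origin (TCP) lies where the fingers leave the gripper's body, on its centre line; the fingertips stand 73 mm ahead of it and the grasp point (between the pads) lies 54 mm ahead of it; z points along the fingers, y is the direction in which the jaws open and shut (so a half turn about z gives the same grasp; the last joint's range is limited). The gripper opens to 85 mm and grips with 20 to 120 N. Pads are 22 mm wide; open, the fingers measure 114 mm over their backs; the gripper's body (76 mm by 85 mm) begins 54 mm behind the grasp point. The pads swing forward as they close: fully open they stand 13 mm farther back than shut.
Start: joints at [0.992, 0.053, 1.613, -0, 1.476, -0.119], TCP at [0.277, 0.56, 0.304] pointing down, gripper open.
Joint ranges: [-3.01, 3.01], [-1.01, 2.22], [0.06, 2.58], [-1.02, 4.17], [0.09, 2.62], [-3.14, 3.14]. Speed limits (rad/s): [2.57, 2.57, 3.14, 3.14, 3.14, 3.14].

### API

Orientations are given as a rotation vector (axis times angle).
In Python, from station import monitor, vision, workorder gives the robot as it stands.
- The arm moves only by the tool arm_command, never from a script. Its argument "rows" is text: rows parted by semicolons, each of 6 numbers parted by spaces: the shift along the world's x, y, z in mm, then the turn, a rotation vector about the world's x, y, z in degrees. In form: tx ty tz wx wy wz; .... A call has 1 to 12 rows; each row is the pose to reach, as a shift and turn from the pose measured when the call began; what a row does not reach only later rows make up. A row lasts 1/8 s, in which the tool goes at most 62.5 mm and 10.7 degrees, less where a joint would pass 70% of its speed; a pose out of reach is approached as far as the arm can. A call with a gripper value outside its range is refused whole. "jaw" is the opening, from 0 (shut) to 1 (fully open), set as the call begins (left out, the last holds). The fingers move at their own pace and stop on an object; "squeeze" is the grip in N (left out, the last holds). Time passes only in rows, so rows that repeat a pose let the fingers close. It gives the time, the measured TCP pose, the force and the opening at its end, in the units of the state.
- monitor.get_obs(): the state, without advancing time (a new reading comes with each control period).
- vision.get_image(name): name is "scene" or "side" or "wrist"; returns a dict with "frame" (420x560x3 uint8, red, green, blue), "vfov" (degrees; the focal length in pixels is half the picture's height over the tangent of half this angle, whatever the lens; pixels are square), "cx", "cy" (the principal point, pixels), "R" (3x3) and "t" (3): a world point X has camera coordinates R X + t; the wrist camera has in their place "T_tool_cam" (4x4, takes a point from camera to tool coordinates, whose origin is the TCP and whose axes are the flange's). Camera axes: x right, y down, z forward; pixel columns grow to the right and rows downward; lengths in m; the calibration is good to about 2 mm. The wrist camera is an equidistant fisheye: a pixel r from the principal point sees the ray r / f radians off the axis. A picture is of the moment at which its call begins: read the wrist's pose just before it. There is no depth.
- workorder.finish_job(): hands the job in, once; it reports no verdict.
The state is a dict: "t": time; "q": joint angles; "dq": joint speeds; "effort": joint torques, N m; "tool_pos": TCP position; "tool_rot": TCP orientation; "contact_force": force on the tool from outside, world axes, zero at the start; "wrist_torque": the same for the moment, N m; "opening": finger opening in m.
Only numpy, scipy, OpenCV 4.12 (cv2) and the standard library are available. Lean on these libraries where they do the work, as an engineer would, in place of code of your own. Each camera call takes 0.05 s, during which the arm holds its last target. There are 200 camera calls.

## Working session

There is one attempt and no reset: what is moved stays moved. The work goes in short steps, Python scripts to look and compute and a tool call to move; the robot and the scene stay as the last step left them, time stands still between calls to the robot, and variables do not carry over. Pictures are saved under pics/ and viewed, about 12 in all and at most 16, crops included, and the job is handed in when it is done.

Besides the shell and the picture viewer there is one more tool, called after ">>>" by a JSON object that holds its "method" and its "body", one argument or row to a line. arm_command: Moves the arm, as the interface text tells. Its arguments: {"type":"object","properties":{"rows":{"type":"string"},"jaw":{"type":"number"},"squeeze":{"type":"number"}},"required":["rows"]}

```bash
mkdir -p pics; ls; cat > h.py <<'E'
import numpy as np,cv2
from station import monitor,vision,workorder
from scipy.spatial.transform import Rotation as Ro
def grab(name,fn=None):
    o=monitor.get_obs(); im=vision.get_image(name); f=np.ascontiguousarray(im['frame'])
    if fn: cv2.imwrite('pics/'+fn,f[:,:,::-1])
    im['o']=o; return im
def ray(im,u,v):
    fl=im['frame'].shape[0]/2/np.tan(np.radians(im['vfov'])/2)
    x,y=(u-im['cx']),(v-im['cy'])
    if 'T_tool_cam' in im:
        r=np.hypot(x,y)+1e-9; th=r/fl
        d=np.array([x/r*np.sin(th),y/r*np.sin(th),np.cos(th)])
        T=np.array(im['T_tool_cam']); o=im['o']; R=Ro.from_rotvec(o['tool_rot']).as_matrix() if np.size(o['tool_rot'])==3 else np.array(o['tool_rot'])
        return R@T[:3,3]+np.array(o['tool_pos']), R@T[:3,:3]@d
    R=np.array(im['R']);t=np.array(im['t'])
    return -R.T@t, R.T@np.array([x/fl,y/fl,1.])
def onz(im,u,v,z):
    c,d=ray(im,u,v); return c+d*(z-c[2])/d[2]
def proj(im,X):
    fl=im['frame'].shape[0]/2/np.tan(np.radians(im['vfov'])/2)
    if 'T_tool_cam' in im:
        T=np.array(im['T_tool_cam']);o=im['o'];R=Ro.from_rotvec(o['tool_rot']).as_matrix()
        p=T[:3,:3].T@(R.T@(np.array(X)-o['tool_pos'])-T[:3,3]); r=np.hypot(p[0],p[1]); th=np.arctan2(r,p[2])
        return im['cx']+fl*th*p[0]/r, im['cy']+fl*th*p[1]/r
    p=np.array(im['R'])@np.array(X)+np.array(im['t']); return im['cx']+fl*p[0]/p[2],im['cy']+fl*p[1]/p[2]
def tri(a,pa,b,pb):
    c1,d1=ray(a,*pa);c2,d2=ray(b,*pb)
    s=np.linalg.lstsq(np.c_[d1,-d2],c2-c1,rcond=None)[0]
    A=c1+s[0]*d1;B=c2+s[1]*d2; return (A+B)/2,np.linalg.norm(A-B)
def blobs(im,lo,hi,n=3,mn=30):
    h=cv2.cvtColor(np.ascontiguousarray(im['frame']),cv2.COLOR_RGB2HSV)
    m=cv2.inRange(h,lo,hi); k,l,s,c=cv2.connectedComponentsWithStats(m)
    i=sorted([j for j in range(1,k) if s[j,4]>mn],key=lambda j:-s[j,4])[:n]
    return [(s[j],c[j].round(1)) for j in i],l
E
python3 - <<'E'
from h import *
a=grab('scene','s0.png');b=grab('side','d0.png');w=grab('wrist','w0.png')
for i in (a,b): print(i['vfov'],i['cx'],i['cy'],ray(i,280,210))
print(w['vfov'],w['cx'],w['cy'],w['T_tool_cam'],w['o'])
E
```

```text
pics
43.530740604658995 276.8215207759871 221.90706214317234 (array([ 0.98138124, -0.51079118,  1.05356929]), array([-0.36364311,  0.46387066, -0.80816875]))
43.28827149932807 270.31396736110094 205.14970621924581 (array([ 0.43070906, -0.71273904,  0.78666506]), array([ 0.1269397 ,  0.68141023, -0.72110014]))
65.70646984690485 283.50818907363976 210.24224173999863 [[-1.02738258e-03 -9.56925952e-01 -2.90330272e-01  7.34285027e-02]
 [ 9.99999301e-01 -8.13465990e-04 -8.57489445e-04 -8.57990340e-04]
 [ 5.84380101e-04 -2.90330951e-01  9.56926119e-01 -7.00180336e-02]
 [ 0.00000000e+00  0.00000000e+00  0.00000000e+00  1.00000000e+00]] {'t': 0.1, 'q': array([ 9.91986290e-01,  5.33202551e-02,  1.61416835e+00, -3.27418615e-05,
        1.47599873e+00, -1.18979170e-01]), 'dq': array([ 0.00085247, -0.00202441, -0.00262167, -0.000573  , -0.00179125,
       -0.00047694]), 'effort': array([ 3.11150379e-04, -3.94908321e+01, -3.71361136e+01, -1.08524875e-04,
        3.98825010e-03,  1.42898583e-05]), 'tool_pos': array([0.2771286 , 0.55971803, 0.30276062]), 'tool_rot': array([-7.15808129e-01, -3.05832280e+00,  2.81379786e-03]), 'contact_force': array([ 0.05271239, -1.05074239, -0.01311869]), 'wrist_torque': array([-0.01173281,  0.02882165,  0.01046218]), 'opening': 0.08581625694590866}
```

View pics/s0.png

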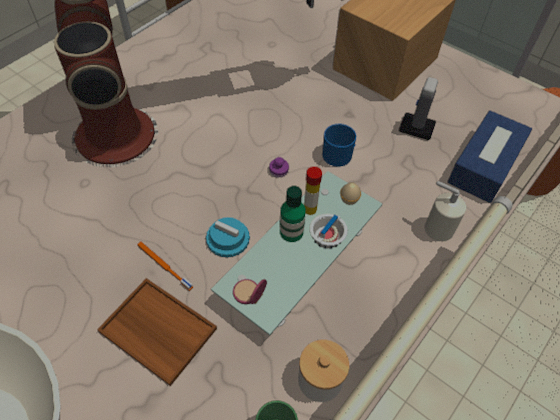

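View pics/d0.png

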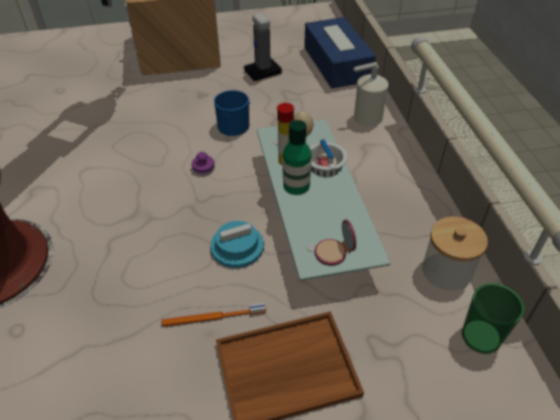

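The scene view shows the robot at top left. The cup is at (340,145), the bottle cap at (294,193) and the red tube cap at (314,174). The basket is at (328,231), the lid at (228,236), the tray at (157,330), the brush at (279,166) and the toothbrush at (165,265). The side view agrees with this layout.

```bash
cat > m1.py <<'E'
from h import *
a=grab('scene');b=grab('side')
C={'red':((0,200,90),(4,255,255)),'green':((70,120,20),(85,255,255)),'dkgreen':((70,150,10),(90,255,60)),'blue':((100,170,40),(110,255,255)),'ltblue':((94,150,90),(101,255,255)),'purple':((135,100,30),(155,255,255)),'yellow':((20,150,120),(30,255,255)),'orange':((8,220,150),(14,255,255)),'shelf':((70,20,110),(92,90,255)),'wood':((5,120,50),(14,215,200))}
for k,(lo,hi) in C.items():
    for n,i in (('s',a),('d',b)):
        print(k,n,[(list(map(int,s)),list(map(float,c))) for s,c in blobs(i,lo,hi,4,25)[0]])
for n,pts in (('s',[(294,193),(314,174),(329,226),(228,229),(340,135),(160,330)]),('d',[(297,130),(286,110),(326,152),(236,232),(233,102),(290,360)])):
    im=a if n=='s' else b
    for p in pts: print(n,p,cv2.cvtColor(np.ascontiguousarray(im['frame']),cv2.COLOR_RGB2HSV)[p[1],p[0]])
E
python3 m1.py
```

```text
red s [([307, 167, 15, 12, 137], [313.9, 172.5])]
red d [([278, 104, 15, 9, 105], [285.0, 108.1])]
green s [([281, 186, 24, 38, 541], [292.9, 207.7]), ([281, 233, 22, 9, 85], [290.9, 237.8])]
green d [([284, 138, 27, 29, 557], [296.6, 153.7]), ([290, 121, 15, 16, 158], [297.4, 127.3]), ([284, 185, 25, 9, 124], [296.0, 189.4])]
dkgreen s [([281, 199, 23, 25, 102], [288.8, 214.2]), ([287, 187, 14, 13, 98], [293.7, 192.4]), ([281, 233, 22, 9, 69], [290.8, 237.9])]
dkgreen d [([284, 122, 26, 44, 490], [295.6, 142.3]), ([285, 185, 23, 9, 107], [296.0, 189.5])]
blue s [([323, 125, 33, 41, 764], [338.5, 143.9]), ([321, 216, 16, 18, 82], [328.9, 224.4])]
blue d [([216, 92, 32, 43, 1146], [231.8, 112.3]), ([322, 141, 10, 16, 51], [326.4, 148.8])]
ltblue s [([206, 218, 43, 37, 816], [227.7, 236.8])]
ltblue d [([213, 240, 26, 24, 107], [220.6, 252.5]), ([240, 237, 19, 24, 51], [251.9, 248.3])]
purple s [([269, 158, 20, 17, 243], [278.6, 166.2])]
purple d [([193, 153, 20, 19, 285], [202.3, 162.8])]
yellow s []
yellow d []
orange s [([139, 242, 42, 38, 155], [156.7, 258.1])]
orange d [([164, 316, 40, 6, 58], [184.5, 318.6])]
shelf s [([212, 172, 170, 162, 7898], [293.4, 258.7])]
shelf d [([259, 128, 129, 151, 6914], [322.5, 216.7]), ([306, 121, 28, 25, 369], [319.7, 133.6])]
wood s [([98, 279, 119, 106, 6322], [157.3, 330.5]), ([75, 109, 79, 54, 863], [122.2, 142.5]), ([527, 148, 33, 48, 685], [547.5, 177.2]), ([68, 11, 24, 13, 99], [78.8, 16.8])]
wood d [([217, 313, 146, 107, 11170], [286.9, 369.1]), ([0, 221, 47, 81, 1600], [25.4, 261.4]), ([162, 310, 97, 16, 330], [208.1, 316.3])]
s (294, 193) [ 86 163  50]
s (314, 174) [  2 233 138]
s (329, 226) [100 244 137]
s (228, 229) [ 30  10 160]
s (340, 135) [104 220  59]
s (160, 330) [ 12 158 102]
d (297, 130) [ 78 178  33]
d (286, 110) [  2 233 125]
d (326, 152) [104 116  97]
d (236, 232) [ 26  17 118]
d (233, 102) [103 204  55]
d (290, 360) [ 12 165 108]
```

```bash
cat > m2.py <<'E'
from h import *
a=grab('scene');b=grab('side')
def T(n,p,q,z=None):
    X,e=tri(a,p,b,q); print(n,(X*1000).round(0),'gap',round(e*1000,1),'' if z is None else (onz(a,*p,z)*1000).round(0)[:2],'' if z is None else (onz(b,*q,z)*1000).round(0)[:2])
T('bottlecaptop',(293.7,190),(297.4,125),.22)
T('tubecap',(314,170.5),(285.2,107),.205)
T('basketbar',(328.9,224.4),(326.3,150),.122)
T('lidbar',(227,229),(236,232),.053)
T('brush',(278.6,163),(202.5,157),.04)
T('cup',(339.5,134),(233,101),.078)
from itertools import chain
for n,im in (('s',a),('d',b)):
    for nm,lo,hi,z in (('shelf',(70,20,110),(92,90,255),.07),('wood',(5,120,50),(14,215,200),.016)):
        bl,l=blobs(im,lo,hi,1); j=bl[0][0]; 
        i=[k for k in range(1,l.max()+1) if (l==k).sum()==j[4]][0]
        c,_=cv2.findContours((l==i).astype(np.uint8),0,1); c=max(c,key=len)
        r=cv2.minAreaRect(np.array([onz(im,*map(float,p[0]),z)[:2]*1000 for p in c],np.float32)); print(n,nm,r)
    hsv=cv2.cvtColor(np.ascontiguousarray(im['frame']),cv2.COLOR_RGB2HSV)
E
python3 m2.py
```

```text
bottlecaptop [598.  20. 222.] gap 4.3 [596.  24.] [600.  20.]
tubecap [592.  98. 208.] gap 4.6 [589. 102.] [594.  98.]
basketbar [667.  62. 120.] gap 3.4 [667.  62.] [667.  57.]
lidbar [470. -54.  47.] gap 0.1 [473. -57.] [469. -59.]
brush [427. 184.  38.] gap 0.7 [428. 183.] [427. 183.]
cup [512. 324.  83.] gap 9.6 [506. 333.] [515. 324.]
s shelf ((634.1187133789062, 12.69696044921875), (158.28199768066406, 417.3251953125), 0.9953705072402954)
s wood ((512.7462158203125, -319.0267639160156), (202.75424194335938, 150.21652221679688), 5.073637962341309)
d shelf ((634.1516723632812, 9.932357788085938), (155.3214569091797, 413.04278564453125), 0.7964202165603638)
d wood ((512.25244140625, -320.9010009765625), (197.77664184570312, 153.24169921875), 4.9492998123168945)
```

The measurements agree with the given sizes: the bottle-to-tube spacing is 78 mm, the shelf about 157x415 mm and the tray 200x152 mm at 5° yaw. Next I go above the shelf front.

>>> {"method": "arm_command", "body": {
  "rows": "0 0 40 0 0 0;60 -90 100 0 0 -10;100 -150 100 0 0 -20;140 -210 100 0 0 -30;180 -270 100 0 0 -40;220 -330 100 0 0 -50;260 -390 100 0 0 -60;300 -450 100 0 0 -64;318 -480 100 0 0 -64;318 -500 100 0 0 -64;318 -500 100 0 0 -64;318 -500 100 0 0 -64",
  "jaw": 1
}}

```text
t: 1.85
tool_pos: [0.5961, 0.0575, 0.4031]
tool_rot: [-2.232, -2.21, 0.002]
contact_force: [-0.3, 0.1, 0.4]
opening: 0.0852
```

```bash
python3 - <<'E'
from h import *
w=grab('wrist','w1.png');o=w['o'];print(o['tool_pos'],np.degrees(o['tool_rot']),o['q'],o['t'])
for X in [(.598,.021,.22),(.592,.099,.205),(.667,.062,.123),(.512,.324,.078),(.47,-.057,.053)]: print(np.round(proj(w,X)))
for k,(lo,hi) in {'red':((0,200,60),(5,255,255)),'green':((70,120,15),(90,255,255)),'blue':((100,170,40),(110,255,255))}.items(): print(k,[(list(map(int,s)),c) for s,c in blobs(w,lo,hi,3)[0]])
E
```

```text
[0.5960891  0.05748619 0.40308773] [-1.27895156e+02 -1.26596732e+02  9.07419922e-02] [-2.80145185e-02 -4.80898281e-02  1.55069412e+00 -1.90912912e-04
  1.64024904e+00 -1.78236880e-02] 1.85
[287. 247.]
[278. 152.]
[348. 177.]
[214. -30.]
[198. 251.]
red [([260, 143, 35, 27, 330], array([275.1, 158.4]))]
green [([262, 194, 51, 44, 1170], array([287.2, 211.9]))]
blue [([344, 150, 9, 49, 357], array([348. , 174.3]))]
```

View pics/w1.png

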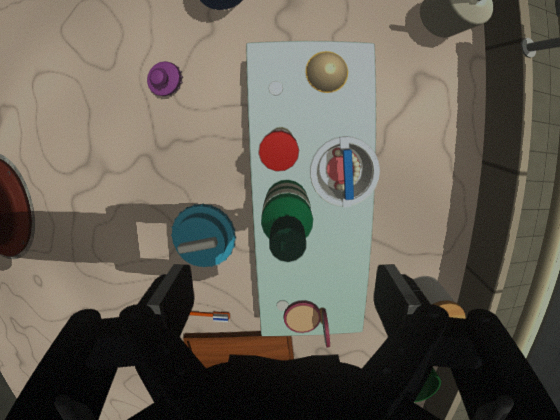

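The wrist view shows the bottle cap top at (289,246) and the tube cap at (279,151). Both match the predictions of (287,247) and (278,152), so the positions hold to about 2 mm. Now I grasp the bottle.

>>> {"method": "arm_command", "body": {
  "rows": "1 -18 -20 0 0 0.3;2 -36 -50 0 0 0.6;2 -36 -90 0 0 0.6;2 -36 -120 0 0 0.6;2 -36 -135 0 0 0.6;2 -36 -140 0 0 0.6;2 -36 -140 0 0 0.6;2 -36 -140 0 0 0.6"
}}

```text
t: 2.9
tool_pos: [0.5982, 0.023, 0.265]
tool_rot: [2.218, 2.224, 0.002]
contact_force: [-0.4, 0.8, 1.4]
opening: 0.0856
```

>>> {"method": "arm_command", "body": {
  "rows": "0 0 0 0 0 0;0 0 0 0 0 0;0 0 0 0 0 0;0 0 0 0 0 0;0 0 0 0 0 0;0 0 0 0 0 0;0 0 0 0 0 0;0 0 0 0 0 0",
  "jaw": 0,
  "squeeze": 40
}}

```text
t: 3.9
tool_pos: [0.5985, 0.023, 0.2654]
tool_rot: [2.218, 2.223, 0.003]
contact_force: [0.8, 0.5, 3.6]
opening: 0.0311
```

>>> {"method": "arm_command", "body": {
  "rows": "0 0 10 0 0 0;0 0 35 0 0 0;0 0 65 0 0 0;0 -10 95 0 0 0;-4 -40 100 0 0 0;-9 -80 100 0 0 0;-14 -120 100 0 0 0;-19 -160 100 0 0 0;-24 -200 100 0 0 0;-29 -240 100 0 0 0;-35 -280 100 0 0 0;-40 -315 95 0 0 0"
}}

```text
t: 5.4
tool_pos: [0.5579, -0.2933, 0.3601]
tool_rot: [2.219, 2.223, 0.002]
contact_force: [0.6, 0.4, -2.2]
opening: 0.031
```

>>> {"method": "arm_command", "body": {
  "rows": "-4 -20 -10 0 0 0;-4 -23 -40 0 0 0;-4 -23 -75 0 0 0;-4 -23 -110 0 0 0;-4 -23 -135 0 0 0;-4 -23 -147 0 0 0;-4 -23 -152 0 0 0;-4 -23 -155 0 0 0;-4 -23 -157 0 0 0;-4 -23 -158 0 0 0;-4 -23 -159 0 0 0"
}}

```text
t: 6.78
tool_pos: [0.554, -0.3164, 0.2015]
tool_rot: [2.218, 2.223, 0.003]
contact_force: [-1.3, -0.3, -2.3]
opening: 0.0308
```

>>> {"method": "arm_command", "body": {
  "rows": "0 0 -1 0 0 0;0 0 -2 0 0 0;0 0 -2 0 0 0"
}}

```text
t: 7.15
tool_pos: [0.5543, -0.3167, 0.2014]
tool_rot: [2.217, 2.222, 0.003]
contact_force: [-2.7, 1.4, 5.1]
opening: 0.0307
```

>>> {"method": "arm_command", "body": {
  "rows": "0 0 0 0 0 0;0 0 0 0 0 0;0 0 0 0 0 0;0 0 10 0 0 0;0 0 40 0 0 0;0 5 90 0 0 0;4 50 130 0 0 0;9 105 130 0 0 0;14 160 130 0 0 0;19 215 130 0 0 0;24 270 130 0 0 0;29 325 130 0 0 0",
  "jaw": 1
}}

```text
t: 8.65
tool_pos: [0.5833, 0.0101, 0.3324]
tool_rot: [2.217, 2.221, 0.004]
contact_force: [0.5, -0.0, -0.0]
opening: 0.0852
```

```bash
python3 - <<'E'
from h import *
o=monitor.get_obs();print(o['t'],o['tool_pos'],o['opening'])
s=grab('scene','s1.png'); w=grab('wrist','w2.png')
b,l=blobs(w,(0,200,60),(5,255,255),1); print(b, proj(w,(.5925,.099,.205)))
E
```

```text
8.65 [0.58331961 0.01005007 0.33239551] 0.08520694987765688
[] (np.float64(298.8278836673539), np.float64(98.44391941713134))
```

View pics/s1.png

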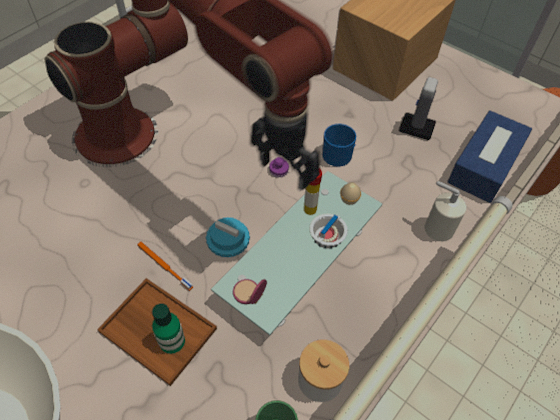

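The bottle stands upright in the tray at (167,330). Now the tube.

>>> {"method": "arm_command", "body": {
  "rows": "4 40 0 0 0 0;9 80 0 0 0 0;9 89 -10 0 0 0;9 89 -40 0 0 0;9 89 -65 0 0 0;9 89 -74 0 0 0;9 89 -75 0 0 0;9 89 -75 0 0 0"
}}

```text
t: 9.75
tool_pos: [0.5929, 0.1014, 0.2587]
tool_rot: [2.21, 2.227, 0.008]
contact_force: [0.8, -0.6, -0.2]
opening: 0.0854
```

>>> {"method": "arm_command", "body": {
  "rows": "0 0 0 0 0 0;0 0 0 0 0 0;0 0 0 0 0 0;0 0 0 0 0 0;0 0 0 0 0 0;0 0 0 0 0 0;0 0 0 0 0 0",
  "jaw": 0
}}

```text
t: 10.62
tool_pos: [0.5931, 0.1014, 0.2593]
tool_rot: [2.21, 2.227, 0.009]
contact_force: [-0.3, 1.2, 4.6]
opening: 0.0324
```

>>> {"method": "arm_command", "body": {
  "rows": "0 0 10 0 0 0;0 0 40 0 0 0;0 0 75 0 0 0;-5 -20 95 0 0 0;-15 -55 100 0 0 0;-28 -95 100 0 0 0;-40 -135 100 0 0 0;-53 -175 100 0 0 0;-66 -220 100 0 0 0;-79 -265 100 0 0 0;-92 -310 100 0 0 0;-105 -355 100 0 0 0"
}}

```text
t: 12.12
tool_pos: [0.4865, -0.2556, 0.3586]
tool_rot: [2.212, 2.227, 0.008]
contact_force: [0.8, 0.3, -0.7]
opening: 0.0326
```

>>> {"method": "arm_command", "body": {
  "rows": "-12 -40 0 0 0 0;-23 -80 -5 0 0 0;-24 -90 -30 0 0 0;-24 -92 -65 0 0 0;-24 -92 -100 0 0 0;-24 -92 -130 0 0 0;-24 -92 -148 0 0 0;-24 -92 -156 0 0 0;-24 -92 -160 0 0 0;-24 -92 -162 0 0 0;-24 -92 -164 0 0 0;-24 -92 -165 0 0 0"
}}

```text
t: 13.62
tool_pos: [0.463, -0.3482, 0.1953]
tool_rot: [2.21, 2.225, 0.007]
contact_force: [-1.7, 1.6, 7.2]
opening: 0.0328
```

>>> {"method": "arm_command", "body": {
  "rows": "0 0 0 0 0 0;0 0 0 0 0 0;0 0 0 0 0 0;0 0 10 0 0 0;0 0 40 0 0 0;0 5 90 0 0 0;20 55 130 0 0 0;45 105 130 0 0 0;70 155 130 0 0 0;95 205 130 0 0 0;120 255 130 0 0 0;145 305 130 0 0 0",
  "jaw": 1
}}

```text
t: 15.12
tool_pos: [0.6086, -0.0414, 0.3263]
tool_rot: [2.209, 2.225, 0.008]
contact_force: [-0.1, -0.4, 0.2]
opening: 0.0859
```

>>> {"method": "arm_command", "body": {
  "rows": "25 40 0 0 0 0;55 80 0 0 0 0;75 110 0 0 0 0;75 110 0 0 0 0;75 110 0 0 0 0"
}}

```text
t: 15.75
tool_pos: [0.6834, 0.0681, 0.3265]
tool_rot: [2.209, 2.224, 0.007]
contact_force: [-0.5, -0.5, -0.1]
opening: 0.0855
```

```bash
python3 - <<'E'
from h import *
s=grab('scene');w=grab('wrist','w3.png');d=grab('side');print(w['o']['tool_pos'],w['o']['tool_rot'])
b,l=blobs(w,(98,170,40),(112,255,255),2)
for st,c in b:
    k=l[int(round(c[1])),int(round(c[0]))]; r=cv2.minAreaRect(np.argwhere(l==k)[:,::-1].astype(np.float32))
    P=[onz(w,*map(float,p),.123)[:2]*1000 for p in cv2.boxPoints(r)]
    print(st,c,np.round(P),onz(w,*c,.122)*1000,cv2.minAreaRect(np.array(P,np.float32)))
v=np.vstack([w['frame'][:,:,::-1]]);cv2.imwrite('pics/c3.png',np.hstack([v,cv2.resize(s['frame'][280:385,90:230,::-1],(560,420))])[:, :, :])
E
python3 -c "
import cv2;i=cv2.imread('pics/c3.png');cv2.imwrite('pics/c3.png',cv2.resize(i,(800,300)))"
```

```text
[0.68331292 0.06770986 0.32660727] [2.209531   2.22357796 0.00763083]
[257 171  15  60 572] [263.8 199.6] [[662.  92.]
 [670.  92.]
 [674.  39.]
 [665.  38.]] [667.75131524  66.5966962  122.        ] ((667.7510375976562, 65.22872924804688), (9.132281303405762, 53.979461669921875), 4.406226634979248)
```

View pics/c3.png

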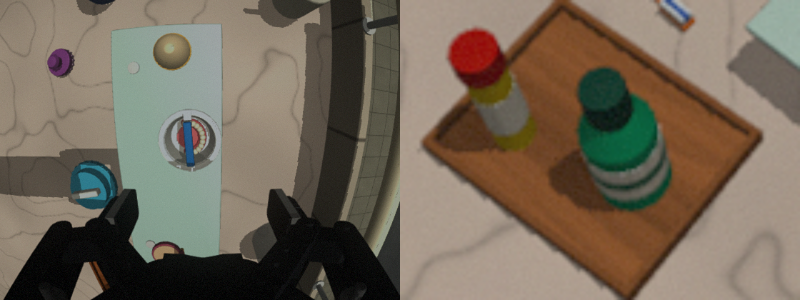

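The tray holds both pieces standing. The basket bail is at (188,140) in the wrist half, which gives x 668, y 65 and a yaw of about +4°. Now I grasp the bail.

>>> {"method": "arm_command", "body": {
  "rows": "-8 -2 -10 0 0 2;-15 -3 -40 0 0 3.5;-15 -3 -80 0 0 3.5;-15 -3 -115 0 0 3.5;-15 -3 -133 0 0 3.5;-15 -3 -140 0 0 3.5;-15 -3 -144 0 0 3.5;-15 -3 -144 0 0 3.5;-15 -3 -144 0 0 3.5"
}}

```text
t: 17.02
tool_pos: [0.6689, 0.0645, 0.184]
tool_rot: [2.14, 2.288, 0.011]
contact_force: [-0.1, 0.0, 0.2]
opening: 0.0853
```

>>> {"method": "arm_command", "body": {
  "rows": "0 0 0 0 0 0;0 0 0 0 0 0;0 0 0 0 0 0;0 0 0 0 0 0;0 0 0 0 0 0;0 0 0 0 0 0;0 0 0 0 0 0;0 0 0 0 0 0;0 0 0 0 0 0",
  "jaw": 0
}}

```text
t: 18.15
tool_pos: [0.6689, 0.0645, 0.1839]
tool_rot: [2.14, 2.289, 0.01]
contact_force: [0.1, 0.5, -0.4]
opening: 0.0088
```

>>> {"method": "arm_command", "body": {
  "rows": "0 0 10 0 0 0;0 0 30 0 0 0;0 0 60 0 0 0;0 0 90 0 0 0;-15 20 115 0 0 0;-40 50 116 0 0 0;-65 85 116 0 0 0;-95 125 116 0 0 0;-125 160 116 0 0 0;-150 180 116 0 0 0;-155 185 116 0 0 0;-155 185 116 0 0 0"
}}

```text
t: 19.65
tool_pos: [0.5142, 0.2495, 0.3012]
tool_rot: [2.139, 2.288, 0.013]
contact_force: [-0.0, -0.7, 0.0]
opening: 0.0085
```

```bash
cat > cup.py <<'E'
from h import *
import sys
w=grab('wrist',sys.argv[1]);print(w['o']['tool_pos'],w['o']['tool_rot'],w['o']['contact_force'],w['o']['opening'])
b,l=blobs(w,(98,120,20),(115,255,255),3,200)
for st,c in b:
    k=l[int(st[1]):int(st[1]+st[3]),int(st[0]):int(st[0]+st[2])]; 
    print(list(map(int,st)),c,(onz(w,*c,.078)*1000).round(1))
E
python3 cup.py w4.png
```

```text
[0.51422961 0.24948452 0.30122539] [2.13879063 2.28794775 0.01299962] [-0.03419443 -0.71471058  0.02286289] 0.008457130808307966
[235, 58, 93, 91, 4958] [278.8 108. ] [507.6 327.6  78. ]
[273, 220, 23, 109, 2241] [283.5 272.8] [522.4 167.   78. ]
[526, 0, 34, 57, 1285] [544.3  26.3] [803.  472.9  78. ]
```

View pics/w4.png

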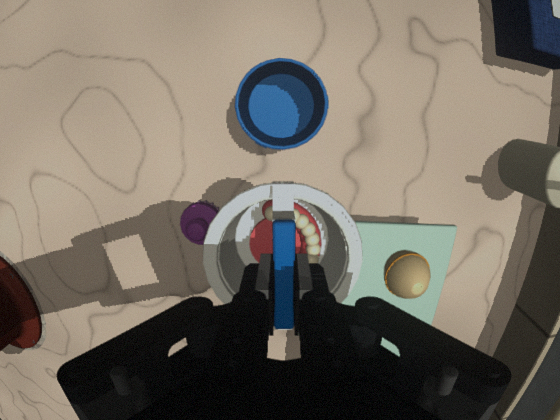

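The cup rim is fully visible at centre (282,104). The basket hangs level in the grip, with the bail from (284,220) to (284,329). I'll fit circles to both.

```bash
cat > fit.py <<'E'
from h import *
import sys
from scipy.optimize import least_squares
def circ(P):
    f=lambda p:np.hypot(P[:,0]-p[0],P[:,1]-p[1])-p[2]
    r=least_squares(f,[*P.mean(0),40],loss='soft_l1'); return r.x,np.abs(r.fun).mean()
def fl(im,pts,z): return np.array([onz(im,float(u),float(v),z)[:2]*1000 for u,v in pts])
E
python3 - <<'E'
from fit import *
w=grab('wrist');tp=w['o']['tool_pos'];print(tp*1000)
b,l=blobs(w,(98,120,20),(115,255,255),3,200)
m=(l==l[60:62,270:295].max()).astype(np.uint8)
c,_=cv2.findContours(m,0,1);c=cv2.convexHull(max(c,key=len))[:,0]
print('cup',circ(fl(w,c,.078)))
for z in (.238,.241):
    print('bar',fl(w,[(284,220),(284,329)],z))
# flange outer: white pixels bright, per column top edge
g=cv2.cvtColor(np.ascontiguousarray(w['frame']),cv2.COLOR_RGB2HSV)
mm=cv2.inRange(g,(0,0,120),(179,30,255));mm[:175]=0;mm[320:]=0;mm[:,:195]=0;mm[:,370:]=0
c,_=cv2.findContours(mm,0,1);c=cv2.convexHull(max(c,key=cv2.contourArea))[:,0]
c=c[c[:,1]<255]
print(len(c),c.min(0),c.max(0),'flange',circ(fl(w,c,tp[2]-.114+.034)))
E
```

```text
[514.55027622 249.09808236 300.89709041]
cup (array([509.25018525, 332.09740312,  41.15619642]), np.float64(0.1623514238911203))
bar [[513.65188407 277.19634327]
 [517.51747462 218.8511691 ]]
bar [[513.54524116 278.20799694]
 [517.32350652 221.18086289]]
26 [204 182] [362 250] flange (array([515.22066006, 248.87110506,  41.62548343]), np.float64(0.12992538331081688))
```

>>> {"method": "arm_command", "body": {
  "rows": "-2 30 0 0 0 0;-4 60 -10 0 0 0;-6 80 -35 0 0 0;-6 83 -65 0 0 0;-6 83 -85 0 0 0;-6 83 -92 0 0 0;-6 83 -95 0 0 0;-6 83 -95 0 0 0;-6 83 -95 0 0 0"
}}

```text
t: 20.88
tool_pos: [0.5092, 0.332, 0.2068]
tool_rot: [2.14, 2.286, 0.015]
contact_force: [0.8, 0.2, -0.6]
opening: 0.0088
```

```bash
python3 - <<'E'
from h import *
print(monitor.get_obs()['tool_pos'])
s=grab('scene');d=grab('side')
A=cv2.resize(s['frame'][90:230,260:400,::-1],(400,400),interpolation=2);B=cv2.resize(d['frame'][50:150,180:280,::-1],(400,400),interpolation=2)
cv2.imwrite('pics/c5.png',np.hstack([A,B]))
E
```

```text
[0.50921408 0.3319785  0.20682298]
```

View pics/c5.png

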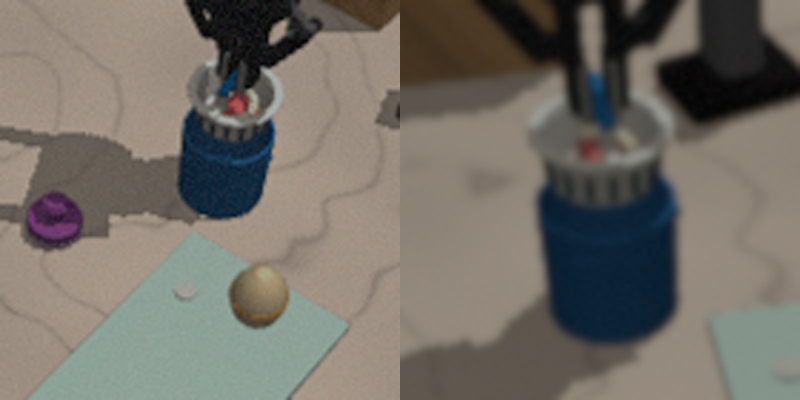

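```bash
python3 - <<'E'
from h import *
s=grab('scene');d=grab('side')
for n,im in (('s',s),('d',d)):
    for y in (.332,.328): print(n,y,'flange',np.round(proj(im,(.509,y,.127)),1),'rim',np.round(proj(im,(.509,y,.078)),1))
print('s meas flange 342.3 124.3 rim u 339.8; d meas flange 230.7 83.7 rim u 231.9')
bl,l=blobs(s,(98,120,20),(115,255,255),2,200);print([list(map(int,x[0])) for x in bl])
bl,l=blobs(d,(98,120,20),(115,255,255),2,200);print([list(map(int,x[0])) for x in bl])
E
```

```text
s 0.332 flange [342.5 121. ] rim [340.2 134.9]
s 0.328 flange [341.5 121.8] rim [339.3 135.8]
d 0.332 flange [228.5  81.1] rim [230.1  99.3]
d 0.328 flange [228.7  82.1] rim [230.3 100.3]
s meas flange 342.3 124.3 rim u 339.8; d meas flange 230.7 83.7 rim u 231.9
[[323, 129, 33, 37, 807], [496, 124, 35, 53, 228]]
[[306, 20, 68, 67, 2098], [215, 95, 34, 40, 1012]]
```

The relative offsets match the concentric expectation within about 0.5 px. I descend slowly.

>>> {"method": "arm_command", "body": {
  "rows": "0 0 -8 0 0 0;0 0 -16 0 0 0;0 0 -22 0 0 0;0 0 -27 0 0 0;0 0 -31 0 0 0;0 0 -35 0 0 0;0 0 -38 0 0 0;0 0 -40 0 0 0;0 0 -40 0 0 0"
}}

```text
t: 22.2
tool_pos: [0.5088, 0.3319, 0.166]
tool_rot: [2.141, 2.287, 0.013]
contact_force: [0.2, 0.5, -0.7]
opening: 0.0088
```

>>> {"method": "arm_command", "body": {
  "rows": "0 0 -1 0 0 0;0 0 -2 0 0 0;0 0 -3 0 0 0;0 0 -4 0 0 0;0 0 -4 0 0 0;0 0 -4 0 0 0"
}}

```text
t: 22.95
tool_pos: [0.5088, 0.3319, 0.1621]
tool_rot: [2.141, 2.287, 0.013]
contact_force: [0.7, -0.2, -1.0]
opening: 0.0088
```

>>> {"method": "arm_command", "body": {
  "rows": "0 0 0 0 0 0;0 0 0 0 0 0;0 0 0 0 0 0;0 0 0 0 0 0;0 0 8 0 0 0;0 0 30 0 0 0;0 0 70 0 0 0;0 -10 110 0 0 0;0 -40 138 0 0 8;0 -80 138 0 0 18;-5 -120 138 0 0 28;-10 -160 138 0 0 38",
  "jaw": 1
}}

```text
t: 24.45
tool_pos: [0.4986, 0.1708, 0.3009]
tool_rot: [1.272, 2.865, 0.018]
contact_force: [0.7, -0.9, -0.0]
opening: 0.0855
```

>>> {"method": "arm_command", "body": {
  "rows": "-5 -45 0 0 0 10;-10 -90 0 0 0 20;-15 -135 0 0 0 30;-25 -180 0 0 0 40;-35 -215 0 0 0 50;-35 -235 0 0 0 58;-35 -240 0 0 0 58;-35 -240 0 0 0 58"
}}

```text
t: 25.45
tool_pos: [0.4637, -0.069, 0.3013]
tool_rot: [-0.274, 3.128, 0.022]
contact_force: [-0.6, -1.5, 0.2]
opening: 0.0856
```

```bash
python3 - <<'E'
from fit import *
w=grab('wrist','w6.png');o=w['o'];tp=o['tool_pos'];print(tp*1000,o['tool_rot'],o['q'].round(2),o['t'])
b,l=blobs(w,(90,110,40),(112,255,255),3,100)
for st,c in b: print(list(map(int,st)),c)
i=int(np.argmax([s[4] for s,_ in b]));st=b[i][0]
g=cv2.cvtColor(np.ascontiguousarray(w['frame']),cv2.COLOR_RGB2HSV)
k=np.bincount(l[l>0]).argmax();c,_=cv2.findContours((l==k).astype(np.uint8),0,1);c=cv2.convexHull(max(c,key=len))[:,0]
for z in (.01,.015): print('rim',circ(fl(w,c,z)))
m=cv2.inRange(g,(0,0,90),(179,50,255));h=np.zeros_like(m);cv2.fillConvexPoly(h,c,255);h=cv2.erode(h,np.ones((7,7)));m&=h
cc,_=cv2.findContours(m,0,1);cc=max(cc,key=cv2.contourArea);r=cv2.minAreaRect(cc);print(r)
print(cv2.minAreaRect(fl(w,cc[:,0],.053).astype(np.float32)))
E
```

```text
[463.7222328  -69.01807906 301.28984208] [-0.27390773  3.12815878  0.02150231] [-0.31 -0.33  1.97  0.01  1.51 -2.06] 25.45
[250, 140, 91, 89, 5356] [294.5 183.1]
rim (array([467.63730222, -52.42904152,  51.55381923]), np.float64(0.24956973895282658))
rim (array([466.57576871, -52.86465975,  50.83995729]), np.float64(0.24612565715976942))
((296.5, 193.5), (55.0, 11.0), 90.0)
((467.0676574707031, -52.826385498046875), (57.55158615112305, 10.924936294555664), 10.798637390136719)
```

View pics/w6.png

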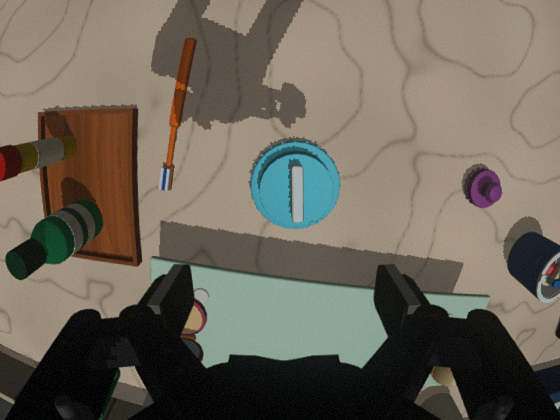

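The lid is at (295,183), which gives x 467, y -53, with the bar at 10.8° yaw. The fitted radius of 51 mm matches. I work out the small tilt correction before descending.

```bash
cat > corr.py <<'E'
from h import *
import sys
o=monitor.get_obs();R=Ro.from_rotvec(o['tool_rot'])
yaw=np.radians(float(sys.argv[1])) # desired tool-y angle
y=np.array([np.cos(yaw),np.sin(yaw),0]);z=np.array([0,0,-1.]);x=np.cross(y,z)
print(o['tool_pos']*1000,'turn',np.degrees((Ro.from_matrix(np.c_[x,y,z])*R.inv()).as_rotvec()).round(2))
E
python3 corr.py 100.8
```

```text
[463.73957227 -68.69287601 301.17075694] turn [-0.79 -0.    0.73]
```

Go to (467,-53,112).

>>> {"method": "arm_command", "body": {
  "rows": "3 15 -20 -0.8 0 0.7;3 16 -60 -0.8 0 0.7;3 16 -105 -0.8 0 0.7;3 16 -145 -0.8 0 0.7;3 16 -170 -0.8 0 0.7;3 16 -183 -0.8 0 0.7;3 16 -188 -0.8 0 0.7;3 16 -190 -0.8 0 0.7;3 16 -190 -0.8 0 0.7"
}}

```text
t: 26.62
tool_pos: [0.4674, -0.0528, 0.1121]
tool_rot: [-0.295, 3.126, -0.001]
contact_force: [0.5, 0.5, -0.5]
opening: 0.0857
```

>>> {"method": "arm_command", "body": {
  "rows": "0 0 0 0 0 0;0 0 0 0 0 0;0 0 0 0 0 0;0 0 0 0 0 0;0 0 0 0 0 0;0 0 0 0 0 0;0 0 0 0 0 0;0 0 0 0 0 0;0 0 0 0 0 0",
  "jaw": 0
}}

```text
t: 27.75
tool_pos: [0.4676, -0.0529, 0.1123]
tool_rot: [-0.294, 3.126, -0.001]
contact_force: [0.4, -1.0, 2.9]
opening: 0.0108
```

>>> {"method": "arm_command", "body": {
  "rows": "0 0 8 0 0 0;0 0 30 0 0 0;0 0 70 0 0 0;0 0 115 0 0 0;0 0 160 0 0 0;10 25 188 0 0 -2;25 65 188 0 0 -4;40 110 188 0 0 -6;55 160 188 0 0 -7;70 210 188 0 0 -7;85 260 188 0 0 -7;105 310 188 0 0 -7"
}}

```text
t: 29.25
tool_pos: [0.5724, 0.2589, 0.3003]
tool_rot: [-0.104, 3.138, -0.002]
contact_force: [0.3, -0.8, -1.5]
opening: 0.011
```

>>> {"method": "arm_command", "body": {
  "rows": "15 45 0 0 0 0;25 80 0 0 0 0;32 95 0 0 0 0;32 95 0 0 0 0;32 95 0 0 0 0"
}}

```text
t: 29.88
tool_pos: [0.6044, 0.3527, 0.3003]
tool_rot: [-0.102, 3.139, -0.003]
contact_force: [-0.2, 0.2, -0.4]
opening: 0.0109
```

```bash
python3 corr.py 93.8; python3 cup.py w7.png
```

```text
[604.37433574 352.70483873 300.257624  ] turn [0.11 0.05 0.07]
[0.60437434 0.35270484 0.30025762] [-1.02228769e-01  3.13904137e+00 -3.07268439e-03] [-0.20295098  0.18467206 -0.42900247] 0.01086193705698325
[233, 82, 69, 13, 757] [267.8  87.8] [507.6 330.9  78. ]
[453, 327, 51, 31, 703] [481.5 339.9] [784.2 629.8  78. ]
```

View pics/w7.png

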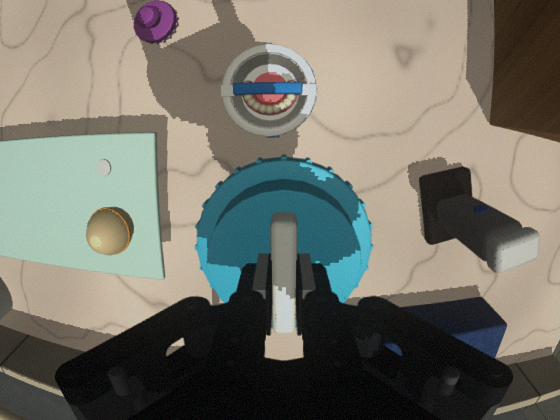

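The basket sits level in the cup with its flange centred at (269,90), and the lid hangs level at (283,245). I'll fit both circles.

```bash
python3 - <<'E'
from fit import *
w=grab('wrist');tp=w['o']['tool_pos'];print(tp*1000)
g=cv2.cvtColor(np.ascontiguousarray(w['frame']),cv2.COLOR_RGB2HSV)
m=cv2.inRange(g,(0,0,60),(179,28,255));m[:,:200]=0;m[:,330:]=0;m[:35]=0;m[145:]=0
c,_=cv2.findContours(m,0,1);c=cv2.convexHull(max(c,key=cv2.contourArea))[:,0];print(c.min(0),c.max(0))
print('flange',circ(fl(w,c,.082)))
b,l=blobs(w,(90,110,30),(98,255,255),3,300)
print([list(map(int,x[0])) for x in b])
k=np.bincount(l[l>0]).argmax();c,_=cv2.findContours((l==k).astype(np.uint8),0,1);c=cv2.convexHull(max(c,key=len))[:,0];c=c[c[:,1]<280]
for dz in (0,.01,.013): print('lid',dz,circ(fl(w,c,tp[2]-.1123+dz)))
E
```

```text
[604.38683994 352.6069109  300.38697192]
[221  44] [316 137]
flange (array([509.50640794, 332.01949192,  41.57034698]), np.float64(0.2201463427607585))
[[195, 155, 178, 149, 15800]]
lid 0 (array([609.5900238 , 351.48949153,  55.3534497 ]), np.float64(0.23726388908053336))
lid 0.01 (array([605.25381397, 351.23700844,  52.31583838]), np.float64(0.2242953447018703))
lid 0.013 (array([603.95297876, 351.16126449,  51.40456054]), np.float64(0.2204036894264494))
```

>>> {"method": "arm_command", "body": {
  "rows": "-20 -4 0 0 0 0;-55 -11 0 0 0 0;-85 -17 -5 0 0 0;-94 -19 -20 0 0 0;-94 -19 -45 0 0 0;-94 -19 -65 0 0 0;-94 -19 -75 0 0 0;-94 -19 -80 0 0 0;-94 -19 -80 0 0 0;-94 -19 -80 0 0 0"
}}

```text
t: 31.22
tool_pos: [0.5109, 0.3339, 0.2215]
tool_rot: [-0.102, 3.137, -0.001]
contact_force: [-0.2, 0.3, -1.6]
opening: 0.0107
```

```bash
python3 - <<'E'
from h import *
print(monitor.get_obs()['tool_pos'])
s=grab('scene');d=grab('side')
A=cv2.resize(s['frame'][90:230,260:400,::-1],(400,400),interpolation=2);B=cv2.resize(d['frame'][50:150,180:280,::-1],(400,400),interpolation=2)
cv2.imwrite('pics/c8.png',np.hstack([A,B]))
for n,im in (('s',s),('d',d)):
    print(n,'lidrim c',np.round(proj(im,(.509,.332,.132)),1),'cuprim',np.round(proj(im,(.509,.332,.078)),1))
    for X in ('l','c'):
        bl,l=blobs(im,*(((90,110,30),(99,255,255)) if X=='l' else ((102,120,20),(115,255,255))),3,80);print(X,[(list(map(int,x[0]))) for x in bl])
E
```

```text
[0.51092543 0.33386239 0.22149599]
s lidrim c [342.7 119.5] cuprim [340.2 134.9]
l [[323, 108, 41, 33, 865]]
c [[323, 138, 32, 28, 499], [492, 124, 39, 67, 396], [456, 113, 50, 56, 385]]
d lidrim c [228.3  79.2] cuprim [230.1  99.3]
l [[210, 68, 44, 31, 914]]
c [[306, 19, 68, 67, 2103], [217, 106, 31, 29, 707]]
```

View pics/c8.png

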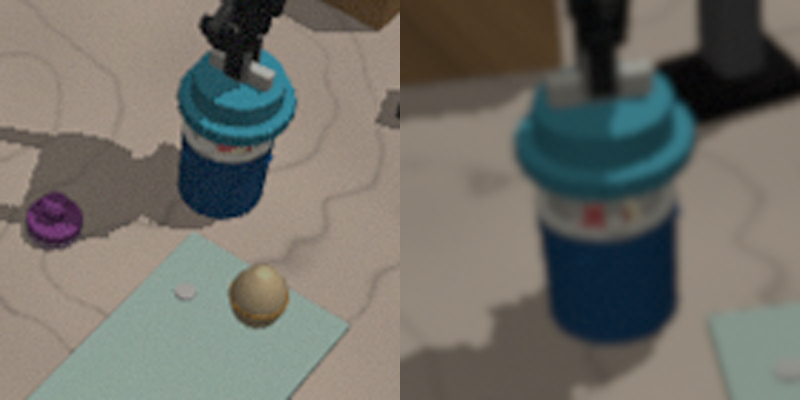

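```bash
cat > lid.py <<'E'
from fit import *
import sys
z0=float(sys.argv[1]); s=grab('scene');d=grab('side')
for n,im in (('s',s),('d',d)):
    b,l=blobs(im,(88,100,25),(101,255,255),1,80);st=b[0][0]
    k=np.bincount(l[l>0]).argmax();c,_=cv2.findContours((l==k).astype(np.uint8),0,1);c=cv2.convexHull(max(c,key=len))[:,0]
    wide=c[c[:,0].argmin(),1]/2+c[c[:,0].argmax(),1]/2
    lo=c[c[:,1]>wide-1]
    for dz in (0,.012): 
        P=fl(im,lo+[0.,0.],z0+dz); r=least_squares(lambda p:np.hypot(P[:,0]-p[0],P[:,1]-p[1])-51,P.mean(0)).x
        print(n,'lid',dz,r.round(1),circ(P)[0].round(1))
    b,l=blobs(im,(102,120,20),(115,255,255),4,80); x,y=map(round,proj(im,(.509,.332,.03)))
    k=l[y-3:y+4,x-3:x+4].max();c,_=cv2.findContours((l==k).astype(np.uint8),0,1);c=max(c,key=len)[:,0];c=cv2.convexHull(c)[:,0]
    # side edges of the cup: silhouette centre column at mid heights vs projected axis
    for zz in (.02,.04,.055):
        u,v=proj(im,(.5092,.332,zz)); row=np.where(l[round(v)]==k)[0]; print(n,'cup z',zz,'mid',(row.min()+row.max())/2,'exp',round(u,1),'width',row.max()-row.min())
    e=1e-3;print('du/dx,du/dy px/mm',np.round([proj(im,(.509+e,.332,.11))[0]-proj(im,(.509,.332,.11))[0],proj(im,(.509,.332+e,.11))[0]-proj(im,(.509,.332,.11))[0]],2))
    x,y,ww,h=st[:4];print('lid bbox mid',x+(ww-1)/2,'exp mid',round(proj(im,(.5092,.332,z0+.01))[0],1))
E
python3 lid.py .1092; python3 corr.py 93.8
```

```text
s lid 0 [508.8 335.2] [510.2 333.3  49.2]
s lid 0.012 [514.3 325.1] [516.2 322.6  48.6]
s cup z 0.02 mid 337.5 exp 337.9 width 29
s cup z 0.04 mid 339.0 exp 338.7 width 30
s cup z 0.055 mid 324.5 exp 339.3 width 1
du/dx,du/dy px/mm [0.32 0.23]
lid bbox mid 343.0 exp mid 342.2
d lid 0 [513.9 338.4] [513.2 333.7  47.3]
d lid 0.012 [512.5 320.9] [511.8 315.2  46.5]
d cup z 0.02 mid 232.5 exp 231.9 width 29
d cup z 0.04 mid 232.0 exp 231.3 width 30
d cup z 0.055 mid 245.5 exp 230.9 width 3
du/dx,du/dy px/mm [ 0.43 -0.05]
lid bbox mid 232.0 exp mid 228.8
[510.64010337 333.77281183 221.14240345] turn [0.06 0.13 0.08]
```

Wrist, scene and side views together suggest the lid is 2–3 mm too far in +x. I correct by -2.5 mm, then lower.

>>> {"method": "arm_command", "body": {
  "rows": "-2.5 -0.5 0 0 0 0;-2.5 -0.5 -10 0 0 0;-2.5 -0.5 -18 0 0 0;-2.5 -0.5 -24 0 0 0;-2.5 -0.5 -28 0 0 0;-2.5 -0.5 -31 0 0 0;-2.5 -0.5 -33 0 0 0;-2.5 -0.5 -34 0 0 0;-2.5 -0.5 -35 0 0 0;-2.5 -0.5 -35 0 0 0"
}}

```text
t: 32.67
tool_pos: [0.5082, 0.3333, 0.1862]
tool_rot: [-0.102, 3.138, -0.002]
contact_force: [-0.3, 0.1, 0.3]
opening: 0.011
```

>>> {"method": "arm_command", "body": {
  "rows": "0 0 -1 0 0 0;0 0 -1.5 0 0 0;0 0 -2 0 0 0;0 0 -2 0 0 0"
}}

```text
t: 33.17
tool_pos: [0.5082, 0.3333, 0.1844]
tool_rot: [-0.102, 3.138, -0.002]
contact_force: [-0.1, -0.8, 1.0]
opening: 0.0108
```

```bash
python3 lid.py .072 | grep -v 'cup z'; python3 -c "
from h import *
print(monitor.get_obs()['contact_force'])"
```

```text
s lid 0 [508.1 330.2] [508.5 328.7  50.2]
s lid 0.012 [513.5 320.6] [514.3 318.5  49.6]
[-0.05546518 -0.15121785  0.76939661]Traceback (most recent call last):
  File "lid.py", line 16, in <module>
    u,v=proj(im,(.5092,.332,zz)); row=np.where(l[round(v)]==k)[0]; print(n,'cup z',zz,'mid',(row.min()+row.max())/2,'exp',round(u,1),'width',row.max()-row.min())
                                                                                             ~~~~~~~^^
    return umr_minimum(a, axis, None, out, keepdims, initial, where)
ValueError: zero-size array to reduction operation minimum which has no identity
```

>>> {"method": "arm_command", "body": {
  "rows": "0 0 0 0 0 0;0 0 0 0 0 0;0 0 0 0 0 0;0 0 0 0 0 0;0 0 8 0 0 0;0 0 30 0 0 0;0 -5 70 0 0 -8;0 -15 110 0 0 -18;0 -25 135 0 0 -28;0 -35 135 0 0 -38;0 -45 135 0 0 -48;0 -55 135 0 0 -58",
  "jaw": 1
}}

```text
t: 34.78
tool_pos: [0.5084, 0.2781, 0.3219]
tool_rot: [1.44, 2.788, -0.0]
contact_force: [0.3, 0.5, -0.8]
opening: 0.0852
```

>>> {"method": "arm_command", "body": {
  "rows": "2 -5 0 0 0 -10;5 -15 0 0 0 -20;5 -25 0 0 0 -30;5 -35 0 0 0 -40;5 -40 0 0 0 -41;5 -40 0 0 0 -41"
}}

```text
t: 35.52
tool_pos: [0.5136, 0.238, 0.323]
tool_rot: [2.323, 2.11, 0.0]
contact_force: [-0.1, 0.0, -0.5]
opening: 0.0854
```

```bash
python3 corr.py 0; python3 - <<'E'
from fit import *
w=grab('wrist','w9.png');print(w['o']['t'])
b,l=blobs(w,(88,100,25),(101,255,255),2,300);print([list(map(int,x[0])) for x in b])
k=np.bincount(l[l>0]).argmax();c,_=cv2.findContours((l==k).astype(np.uint8),0,1);c=cv2.convexHull(max(c,key=len))[:,0]
for z in (.080,.084): print('lid',circ(fl(w,c,z)))
E
```

```text
[513.56385413 237.98088094 323.0271152 ] turn [0.14 0.16 5.51]
35.525
[[214, 40, 110, 108, 7850]]
lid (array([508.6091235 , 332.15274106,  52.393714  ]), np.float64(0.19658672429050073))
lid (array([508.76294334, 331.88003859,  51.72382786]), np.float64(0.19407972641478957))
```

View pics/w9.png

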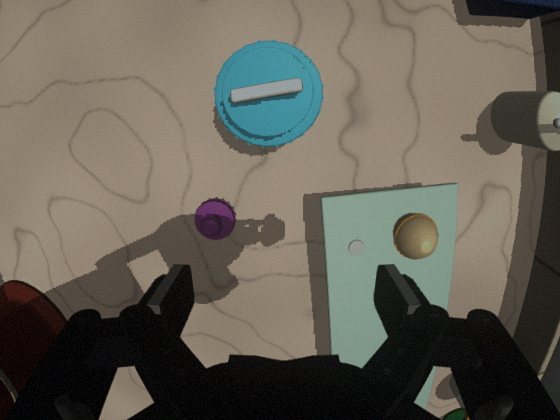

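The lid is level at (268,93), giving (508.7,332.0) against the cup at (509.2,332.1), with the bar straight. Now the bottle back.

>>> {"method": "arm_command", "body": {
  "rows": "3 -45 0 0 0 3;7 -95 0 0 0 5.6;11 -150 0 0 0 5.6;15 -205 0 0 0 5.6;19 -260 0 0 0 5.6;23 -315 0 0 0 5.6;27 -370 0 0 0 5.6;31 -425 0 0 0 5.6;35 -480 0 0 0 5.6;39 -525 0 0 0 5.6;41 -553 0 0 0 5.6;41 -555 0 0 0 5.6"
}}

```text
t: 37.08
tool_pos: [0.5546, -0.3178, 0.3224]
tool_rot: [2.219, 2.22, 0.0]
contact_force: [-0.0, 0.3, 0.2]
opening: 0.0852
```

```bash
python3 corr.py 0.1
```

```text
[ 554.56143855 -317.84692579  322.44828604] turn [0.1  0.12 0.06]
```

>>> {"method": "arm_command", "body": {
  "rows": "0 1 -30 0 0 0;0 1 -70 0 0 0;0 1 -100 0 0 0;0 1 -115 0 0 0;0 1 -121 0 0 0;0 1 -121 0 0 0;0 1 -121 0 0 0"
}}

```text
t: 37.95
tool_pos: [0.5552, -0.3172, 0.2032]
tool_rot: [2.217, 2.219, 0.001]
contact_force: [-0.2, 1.0, 0.3]
opening: 0.0851
```

>>> {"method": "arm_command", "body": {
  "rows": "0 0 0 0 0 0;0 0 0 0 0 0;0 0 0 0 0 0;0 0 0 0 0 0;0 0 0 0 0 0;0 0 0 0 0 0;0 0 0 0 0 0;0 0 0 0 0 0",
  "jaw": 0
}}

```text
t: 38.95
tool_pos: [0.5554, -0.3174, 0.2036]
tool_rot: [2.216, 2.218, 0.001]
contact_force: [-0.4, -0.9, 4.0]
opening: 0.0309
```

>>> {"method": "arm_command", "body": {
  "rows": "0 0 10 0 0 0;0 0 40 0 0 0;0 0 80 0 0 0;0 0 120 0 0 0;3 10 155 0 0 0;8 45 165 0 0 0;13 90 165 0 0 0;18 135 165 0 0 0;23 180 165 0 0 0;28 225 165 0 0 0;33 270 165 0 0 0;38 310 165 0 0 0"
}}

```text
t: 40.45
tool_pos: [0.593, -0.0055, 0.3679]
tool_rot: [2.217, 2.22, 0.0]
contact_force: [0.6, 0.2, -1.5]
opening: 0.0307
```

>>> {"method": "arm_command", "body": {
  "rows": "3 30 -3 0 0 0;6 50 -15 0 0 0;6 53 -40 0 0 0;6 53 -65 0 0 0;6 53 -82 0 0 0;6 53 -91 0 0 0;6 53 -95 0 0 0;6 53 -95 0 0 0;6 53 -95 0 0 0"
}}

```text
t: 41.58
tool_pos: [0.5994, 0.0474, 0.274]
tool_rot: [2.216, 2.219, 0.002]
contact_force: [0.5, 0.4, -1.7]
opening: 0.0308
```

>>> {"method": "arm_command", "body": {
  "rows": "0 -8 0 0 0 0;0 -18 0 0 0 0;-1 -25 0 0 0 0;-1 -25 0 0 0 0;-1 -25 -3 0 0 0;-1 -25 -5 0 0 0;-1 -25 -6 0 0 0;-1 -25 -6.5 0 0 0;-1 -25 -7 0 0 0;-1 -25 -7 0 0 0"
}}

```text
t: 42.82
tool_pos: [0.5985, 0.0225, 0.2676]
tool_rot: [2.216, 2.219, 0.002]
contact_force: [-1.2, 0.8, 2.6]
opening: 0.0311
```

>>> {"method": "arm_command", "body": {
  "rows": "0 0 0 0 0 0;0 0 0 0 0 0;0 0 0 0 0 0;0 0 10 0 0 0;0 0 35 0 0 0;-5 -15 60 0 0 0;-20 -55 60 0 0 0;-38 -105 60 0 0 0;-57 -155 60 0 0 0;-75 -205 60 0 0 0;-94 -255 60 0 0 0;-112 -305 60 0 0 0",
  "jaw": 1
}}

```text
t: 44.32
tool_pos: [0.4858, -0.2842, 0.3288]
tool_rot: [2.214, 2.217, 0.003]
contact_force: [-0.0, -0.2, -0.2]
opening: 0.0852
```

```bash
python3 corr.py 0.4
```

```text
[ 485.78383099 -284.16352291  328.76303611] turn [0.24 0.4  0.32]
```

Target (463.0,-348.2,195.3): delta (-22.8,-64,-133).

>>> {"method": "arm_command", "body": {
  "rows": "-12 -35 0 0 0 0.3;-22 -60 0 0 0 0.3;-23 -64 -20 0 0 0.3;-23 -64 -60 0 0 0.3;-23 -64 -100 0 0 0.3;-23 -64 -123 0 0 0.3;-23 -64 -132 0 0 0.3;-23 -64 -133 0 0 0.3;-23 -64 -133 0 0 0.3"
}}

```text
t: 45.45
tool_pos: [0.4634, -0.3484, 0.1971]
tool_rot: [2.207, 2.222, 0.003]
contact_force: [0.8, -0.7, -0.1]
opening: 0.0854
```

>>> {"method": "arm_command", "body": {
  "rows": "0 0 0 0 0 0;0 0 0 0 0 0;0 0 0 0 0 0;0 0 0 0 0 0;0 0 0 0 0 0;0 0 0 0 0 0;0 0 0 0 0 0",
  "jaw": 0
}}

```text
t: 46.32
tool_pos: [0.4636, -0.3487, 0.1978]
tool_rot: [2.206, 2.221, 0.003]
contact_force: [-0.9, 0.5, 4.9]
opening: 0.0326
```

>>> {"method": "arm_command", "body": {
  "rows": "0 0 10 0 0 0;0 0 40 0 0 0;0 0 80 0 0 0;0 0 120 0 0 0;5 15 155 0 0 0;10 55 165 0 0 0;15 100 165 0 0 0;20 150 165 0 0 0;25 200 165 0 0 0;30 250 165 0 0 0;30 300 165 0 0 0;30 350 165 0 0 0"
}}

```text
t: 47.82
tool_pos: [0.4932, 0.003, 0.3625]
tool_rot: [2.206, 2.222, 0.003]
contact_force: [1.8, 0.2, -1.3]
opening: 0.0327
```

>>> {"method": "arm_command", "body": {
  "rows": "5 45 0 0 0 0;15 80 0 0 0 0;40 97 0 0 0 0;75 98 0 0 0 0;98 98 -5 0 0 0;100 98 -25 0 0 0;100 98 -55 0 0 0;100 98 -80 0 0 0;100 98 -92 0 0 0;100 98 -97 0 0 0;100 98 -98 0 0 0;100 98 -98 0 0 0"
}}

```text
t: 49.32
tool_pos: [0.5936, 0.1011, 0.2657]
tool_rot: [2.205, 2.221, 0.005]
contact_force: [-0.1, 0.2, -0.8]
opening: 0.0325
```

>>> {"method": "arm_command", "body": {
  "rows": "-0.5 0 -1.5 0 0 0;-0.5 0 -3 0 0 0;-0.5 0 -4 0 0 0;-0.5 0 -4.5 0 0 0;-0.5 0 -4.5 0 0 0"
}}

```text
t: 49.95
tool_pos: [0.5932, 0.1011, 0.2618]
tool_rot: [2.205, 2.22, 0.006]
contact_force: [-1.3, 1.1, 3.3]
opening: 0.0319
```

>>> {"method": "arm_command", "body": {
  "rows": "0 0 0 0 0 0;0 0 0 0 0 0;0 0 0 0 0 0;0 0 0 0 0 0;0 0 10 0 0 0;0 0 35 0 0 0;0 0 75 0 0 0;0 -20 115 0 0 0;0 -40 140 0 0 0;0 -44 140 0 0 0;0 -44 140 0 0 0",
  "jaw": 1
}}

```text
t: 51.32
tool_pos: [0.5929, 0.0572, 0.4007]
tool_rot: [2.206, 2.221, 0.005]
contact_force: [0.2, -0.7, 0.3]
opening: 0.0853
```

```bash
python3 - <<'E'
from h import *
s=grab('scene','s10.png');w=grab('wrist','w10.png');d=grab('side','d10.png');print(w['o']['tool_pos'],w['o']['t'],w['o']['opening'])
old=cv2.imread('pics/w1.png')[:,:,::-1]
A=dict(w);print('pred',np.round(proj(w,(.598,.021,.22))),np.round(proj(w,(.5925,.099,.205))))
for n,(lo,hi) in {'red':((0,200,60),(5,255,255)),'green':((70,120,15),(90,255,255))}.items():
    for im in (w,dict(frame=old)):
        print(n,[(list(map(int,q)),c) for q,c in blobs(im,lo,hi,1)[0]])
ds=[cv2.imread('pics/d0.png'),cv2.imread('pics/d10.png')]
for x in ds:
    im=dict(frame=x[:,:,::-1]);print([(list(map(int,q[0][0])),q[0][1]) for q in (blobs(im,(0,200,90),(4,255,255))[0],blobs(im,(70,120,20),(85,255,255))[0]) if q])
E
```

```text
[0.592791   0.05750029 0.39989725] 51.375 0.085217588314459
pred [288. 247.] [282. 151.]
red [([262, 138, 35, 32, 312], array([276.8, 158.8]))]
red [([260, 143, 35, 27, 330], array([275.1, 158.4]))]
green [([262, 194, 51, 44, 1194], array([287.5, 211.9]))]
green [([262, 194, 51, 44, 1170], array([287.2, 211.9]))]
[([278, 104, 15, 9, 106], array([284.9, 108. ])), ([284, 137, 27, 30, 556], array([296.6, 153.6]))]
[([279, 104, 14, 9, 105], array([285.4, 108.2])), ([284, 122, 27, 45, 722], array([296.8, 148. ]))]
```

View pics/d10.png

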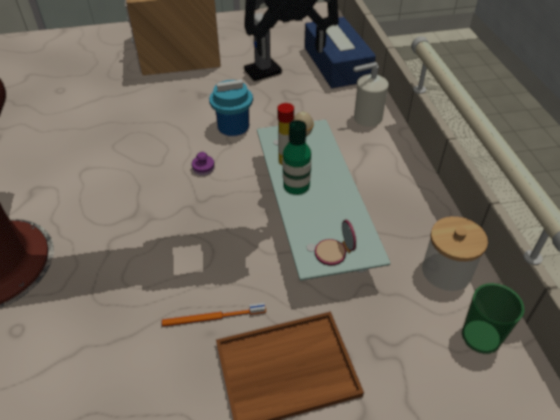

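View pics/s10.png

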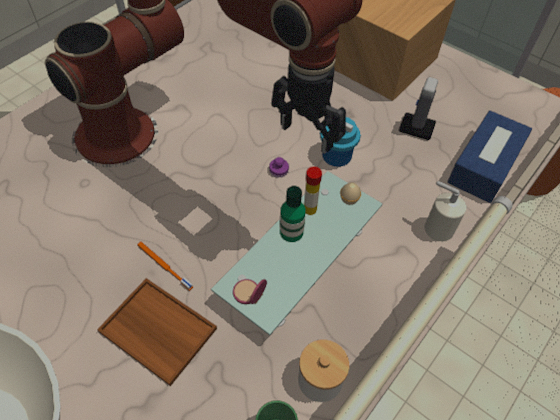

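The side and scene views show the bottle at (297,155) and the tube at (286,130), as at the start, within about 0.5 px (1 mm). The lidded cup stands at (232,105), the tray is empty, nothing else has moved, and the gripper is clear above the shelf. I hand in.

```bash
python3 -c "
from station import workorder
print(workorder.finish_job())"
```

```text
the job is handed in; nothing more can be done
None
```

The job is done and handed in at about 51 s of the 138 s allowed. I moved the bottle and then the tube to the tray, hung the basket in the cup, put the lid on, and stood the bottle and the tube back on the shelf.

**Last checks:**
- **Lid:** its centre measured (508.7, 332.0) mm against (509.2, 332.1) mm for the cup. It looked level and went on at the expected height. Its bar was turned about 7° in the grip to line up with the basket, because the cup shows no direction of its own.
- **Bottle and tube:** in the side view the tube's cap is within about 0.5 px (about 1 mm) of its first place. The bottle's edges line up too, but its blob merged with its cap, so its centre could not be compared directly. In the wrist view the bottle was back within 0.3 px. The tube was about 2 px off, and I put most of that down to the arm standing 3 mm away from its first viewing pose.
- **Other things:** the pictures show nothing else moved and the gripper touching nothing.

**Disagreements and slips:**
- **Lid position before lowering:** the lid fits from the scene and side cameras disagreed by several mm. I shifted it 2.5 mm, and the wrist view afterwards confirmed it was centred.
- **Tube in the tray:** it stood about 25 mm off my planned spot there, still well inside the rim.
- **Bottle on return:** I first brought it 25 mm too far along the shelf while it was still in the air, and corrected this before setting it down.

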